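Open the specimen case past its safety tab

TASK

Open the grey specimen case: slide the steel safety tab beside the latch away from it until you feel its end stop, then lift the latch lever and raise the lid by at least 35 degrees, leaving it standing open on its own with nothing touching it. Work gently: never ram the tab against its stop or force the lever against a tab that still blocks it, and leave the other things on the desk where they are.

Things in the scene. Friction and masses are not known exactly. Their poses are not given: they have to be found in the camera images.
- case: grey specimen case, fixed. Body 170 (x) x 300 (y) x 90 mm, shut lid 30 mm more (top 120 mm above the table). Origin: centre of its underside; x to the back (lid hinge), front with the catch looks to -x, to the robot; y left, z up. On the front: a steel latch lever in the middle; left of it a black housing (x -140 to -85, y 30 to 148, top at z 85 mm) on which the safety tab slides along y.
- tab: steel safety tab, axes as the case's; origin in the ridge's centre line, 85 mm above the table. Upright ridge 24 (x) x 12 (y) mm, top 150 mm above the table. A flat tongue, 14 mm wide, 6 mm thick, top 117 mm above the table, reaches 48 mm from the ridge to -y, over an ear of the lever, and so blocks the lever. Stay above the tongue when taking the ridge.
- tab_grip (a point): point on the tab's ridge, on its centre line, 138 mm above the table (12 mm below the ridge's top). Sliding the tab along the case's +y, away from the lever, takes about 6 N; it stays where it is left.
- tab_foot (a point): foot of the tab: its y in the case's frame, less 74 mm, is its travel along +y. Starts at 0 to 4 mm. A hard stop lies somewhere from 15 to 39 mm, different each time, unseen; the tongue clears the ear only in the last 2 mm before it. Find it by feel: slide slowly (10 mm/s) until it resists with 5 N or so more than while sliding, then stop. More than 15 N between tab and latch (its ear, or the stop, which is part of it) damages them.
- latch_pivot (a point): middle of the lever's pivot, turning with the lever. Lever angle relative to the lid, rad: 0 level and hooked, growing as its front end is lifted, up to 1.1. Blocked by the tab it rises less than 0.15; its hook is clear of the case from 0.45 on. Takes about 1 N at the lug, stays where it is left.
- latch: steel latch lever: plate 32 mm wide (y), 6 mm thick, 65 mm long forward (-x) from its pivot on the lid's front edge to an upright lug. Origin on the pivot axis (along y): with the lid shut 105 mm ahead of the case's origin, 105 mm above the table. Axes as the case's when hooked. An ear sticks out 17 to 41 mm from its left edge. 5 N up at the lug presses the ear on a blocking tongue with 15 N.
- latch_lug (a point): centre of the lug at the lever's front end: 30 mm wide (y), 14 mm (x), 26 mm tall; 58 mm ahead of the pivot and 8 mm above it, 113 mm above the table when hooked; free space below it. Can be pinched across its y faces from above.
- lid (a joint): angle of the lid, rad: 0 shut, growing as its front rises, up to 1.3; a stiff hinge holds it where it is left. Held under 0.03 while the lever is hooked. Raising it takes about 8 N at the handle.
- lid_handle (a point): middle of the lid's carrying handle, a round black bar 12 mm thick, 100 mm long along the case's x, 35 mm above the lid's top (155 mm above the table when shut), 115 mm ahead of the hinge line and 65 mm above it
- lid_hinge (a point): middle of the lid's hinge line (along the case's y), 90 mm above the table, 85 mm behind the case's origin
- mug: white mug, radius 40 mm, 95 mm tall; origin under its centre. Bystander.
- radio: black two-way radio lying on its back, 115 x 56 x 34 mm with a 145 mm aerial along its x; origin under the middle of its housing. Bystander.
- stapler: desk stapler 140 x 36 x 45 mm, long along its x; origin under its centre. Bystander.
- notebook: closed notebook 150 x 210 x 14 mm; origin under its centre. Bystander.
- marker: marker pen 150 x 14 x 13 mm, lying on the table in front of the latch, long along its x; origin under its centre. Bystander.

How it is judged:
By the outcome, as a careful person would: the job done as asked, in the order asked, and still so for the second after the job is handed in, with the robot touching nothing.
It also fails if it takes over 72 s, if anything falls off the work surface, if the arm or the gripper's body presses on something with over 40 N, if the wrist force passes 120 N, or if a joint passes its speed limit or range.

ROBOT

A 7-joint arm with a two-finger parallel gripper is mounted at the origin on the work surface. World frame = base frame: x ahead of the robot, y to its left, z up, the work surface at z = 0. Lengths are in m, angles in rad, forces in N, time in s.
With the tool pointing down it reaches from about 0.4 to 0.9 m from the base axis. Payload 5.5 kg.
Tool frame: the origin (TCP) lies at the very end of the fingers, on their centre line; the grasp point (between the pads) lies 19 mm behind it; z points along the fingers, y is the line along which they close (so a half turn about z gives the same grasp; the last joint's range is limited). The gripper opens to 85 mm and grips with 20 to 120 N. Pads are 22 mm wide; open, the fingers measure 114 mm over their backs; the gripper's body (76 mm by 85 mm) begins 54 mm behind the grasp point. The pads swing forward as they close: fully open they stand 13 mm farther back than shut.
Start: joints at [1.415, 0.501, -0.427, 1.55, 0.221, 1.138, -0.21], TCP at [0.264, -0.594, 0.231] pointing down, gripper open.
Joint ranges: [-2.88, 2.88], [-0.31, 2.03], [-1.54, 1.56], [0.2, 2.42], [-1.41, 4.55], [0.19, 2.02], [-2.57, 2.57]. Speed limits (rad/s): [2.57, 2.57, 3.14, 3.14, 3.14, 3.14, 3.14].

INTERFACE

Orientations are given as a unit quaternion [x, y, z, w].
In Python, from workcell import bot, get_image, calibration, workorder gives the robot as it stands.
- The arm moves only by the tool carry_out, never from a script. Its argument "motion" is a list that holds one entry, the list of rows, each a list of 5 numbers: the shift along the tool's x, y, z in cm, then the turn about the tool's z in degrees, then the opening, from -1 (shut) to 1 (fully open), so that 0 is half open. In form: [[[dx, dy, dz, roll, jaw], ...]]. A call has 1 to 20 rows; each row shifts and turns the commanded pose from where the row before left it, along the tool's axes as they then stand; what a row does not reach is not made up. A row lasts 1/8 s, in which the tool goes at most 62.5 mm and 10.7 degrees, less where a joint would pass 70% of its speed; a pose out of reach is approached as far as the arm can. A call with a gripper value outside its range is refused whole. The fingers move at their own pace and stop on an object; the grip force is fixed at half the most. Time passes only in rows, so rows that do not move let the fingers close. It gives the time, the measured TCP pose, the force, the opening and the grip force at its end, in the units of the state.
- bot.state(): the state, without advancing time (a new reading comes with each control period).
- get_image(name): name is "side" or "top" or "wrist"; returns the picture (480x640x3 uint8, blue, green, red); there is no depth.
- calibration(name): a dict with "camera_matrix" (3x3 intrinsics, pixels), "R" (3x3) and "t" (3): a world point X has camera coordinates R X + t. Camera axes: x right, y down, z forward; pixel columns grow to the right and rows downward; lengths in m; the calibration is good to about 2 mm. A picture is of the moment at which its call begins: read the wrist's pose just before it. calibration takes no time and is no camera call; for the wrist camera it gives the pose at the moment of the call.
- workorder.sign_off(): hands the job in; it is judged then, once.
The state is a dict: "t": time; "q": joint angles; "qvel": joint speeds; "tau": joint torques, N m; "tcp_pos": TCP position; "ee_rot": TCP orientation; "force": force on the tool from outside, world axes, zero at the start; "ft_torque": the same for the moment, N m; "width": finger opening in m; "gripper_force": force on a finger pad.
Only numpy, scipy, OpenCV 4.12 (cv2) and the standard library are available. Lean on these libraries where they do the work, as an engineer would, in place of code of your own. Each camera call takes 0.05 s, during which the arm holds its last target. There are 200 camera calls.

## Working session

There is one attempt and no reset: what is moved stays moved. The work goes in short steps, Python scripts to look and compute and a tool call to move; the robot and the scene stay as the last step left them, time stands still between calls to the robot, and variables do not carry over. Pictures are saved under pics/ and viewed, at most 10 in all, crops included, and the job is handed in when it is done.

Besides the shell and the picture viewer there is one more tool, called as name(argument=value, ...), one argument or row to a line, values as JSON. carry_out: Moves the arm, as the interface text tells. Its arguments: {"type":"object","properties":{"motion":{"type":"array","items":{"type":"array","items":{"type":"array","items":{"type":"number"}}}}},"required":["motion"]}

```bash
mkdir -p pics
python3 - <<'E'
from workcell import bot,get_image,calibration
import cv2,numpy as np
s=bot.state();print(s['t'],s['tcp_pos'],s['ee_rot'],s['width'],s['force'])
for n in("side","top"):
    cv2.imwrite(f"pics/{n}0.png",get_image(n));c=calibration(n);print(n,np.round(c['R'],3).tolist(),np.round(-np.array(c['R']).T@c['t'],3),np.round(c['camera_matrix'],1).tolist())
E
```

```text
0.0 [ 0.2640098  -0.5932276   0.23027489] [ 9.78154702e-01  2.07876106e-01 -1.52558285e-04 -9.38686497e-04] 0.08554588092059734 [-0.2114834  -0.43114405 -0.09723968]
side [[-0.94, -0.342, 0.017], [-0.261, 0.684, -0.681], [0.221, -0.645, -0.732]] [0.347 0.636 0.797] [[436.3, 0.0, 319.8], [0.0, 436.3, 238.3], [0.0, 0.0, 1.0]]
top [[-0.017, -1.0, 0.007], [-0.996, 0.016, -0.09], [0.09, -0.009, -0.996]] [0.458 0.009 1.094] [[486.7, 0.0, 322.8], [0.0, 486.7, 246.6], [0.0, 0.0, 1.0]]
```

View pics/top0.png

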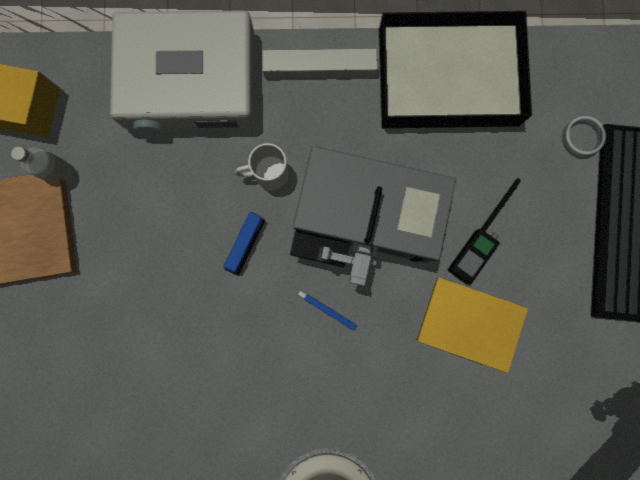

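View pics/side0.png

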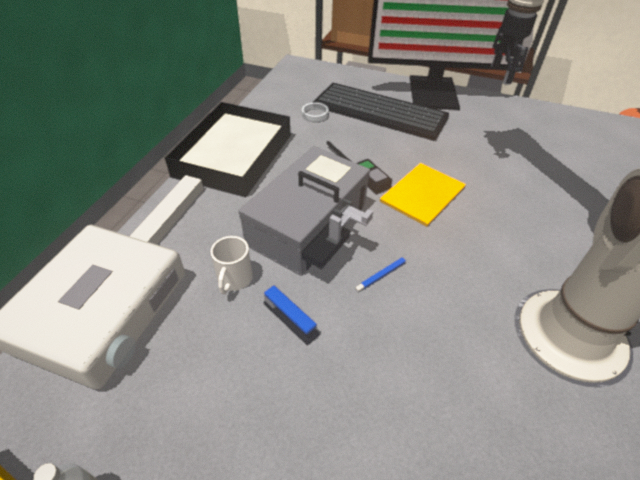

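The top view shows the case lid corners near (313,148), (456,178), (440,262), the handle from (379,188) to (369,240), the tab ridge near (326,254) and the lug near (358,282). I'll zoom in for a pose fit.

Run:
```python
import cv2
a=cv2.imread("pics/top0.png")[140:290,280:480];cv2.imwrite("pics/topc.png",cv2.convertScaleAbs(cv2.resize(a,None,fx=4,fy=4,interpolation=cv2.INTER_CUBIC),alpha=1.6,beta=10))
```

```text
(no output)
```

View pics/topc.png

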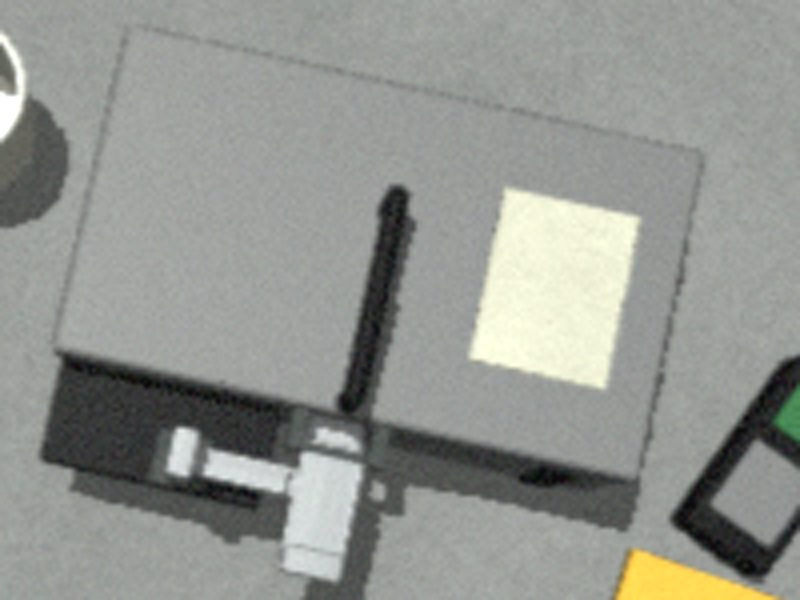

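The zoomed crop gives these pixels: lid corners (130,28), (702,152), (637,478), (58,352); handle ends (398,190) and (350,403); ridge top (184,452); lug top (312,560).

```bash
cat > h.py <<'E'
import numpy as np
from workcell import bot,get_image,calibration
from scipy.spatial.transform import Rotation as Ro
def ray(c,u,v,z):
    R=np.array(c['R']);C=-R.T@c['t'];d=R.T@np.linalg.inv(c['camera_matrix'])@[u,v,1];return C+d*(z-C[2])/d[2]
def proj(c,X):
    p=np.array(c['camera_matrix'])@(np.array(c['R'])@X+c['t']);return p[:2]/p[2]
E
python3 - <<'E'
from h import *
from scipy.optimize import least_squares
c=calibration("top")
P=[(130,28,.085,.15,.12),(702,152,.085,-.15,.12),(637,478,-.085,-.15,.12),(58,352,-.085,.15,.12),(398,190,.017,0,.161),(350,403,-.077,0,.161)]
W=[ray(c,280+u/4,140+v/4,z)[:2] for u,v,x,y,z in P];L=np.array([p[2:4] for p in P])
f=lambda q:(np.array([[np.cos(q[2]),-np.sin(q[2])],[np.sin(q[2]),np.cos(q[2])]])@L.T).T+q[:2]-W
r=least_squares(lambda q:f(q)[:4].ravel(),[.6,0,0]).x;print(r,f(r)*1000)
M=np.array([[np.cos(r[2]),-np.sin(r[2])],[np.sin(r[2]),np.cos(r[2])]])
for n,u,v,z in(("ridge",184,452,.150),("lug",312,560,.126)):
    w=ray(c,280+u/4,140+v/4,z)[:2];print(n,w,M.T@(w-r[:2]))
np.save("case.npy",r)
s=bot.state();R=Ro.from_quat(s['ee_rot']).as_matrix();print(R.round(3))
cw=calibration("wrist");Rw=np.array(cw['R']);print("cam in tool",R.T@(-Rw.T@cw['t']-s['tcp_pos']),(Rw@R).round(2))
E
```

```text
[ 0.63332599 -0.10725404 -0.23188863] [[-0.35276255  0.6865032 ]
 [-0.4012609  -0.60792905]
 [ 0.05500204 -1.09719745]
 [ 0.6990214   1.0186233 ]
 [-6.08298045  0.03181017]
 [ 6.31396453 -4.35272611]]
ridge [ 0.53051337 -0.00492991] [-0.12357647  0.07595735]
lug [ 0.47756273 -0.06792111] [-0.16063345  0.00248326]
[[ 0.914  0.407 -0.001]
 [ 0.407 -0.914  0.002]
 [ 0.    -0.002 -1.   ]]
cam in tool [ 0.08290561 -0.00210851 -0.14303942] [[-0.    1.    0.  ]
 [-0.95  0.   -0.32]
 [-0.32 -0.    0.95]]
```

carry_out(
  motion=[
    [[0,0,0,9.35,0],[0,0,0,9.35,0],[0,0,0,9.35,0],[0,0,0,9.35,0],[0.89,-4.52,0,0,0],[0.89,-4.52,0,0,0],[0.89,-4.52,0,0,0],[0.89,-4.52,0,0,0],[0.89,-4.52,0,0,0],[0.89,-4.52,0,0,0],[0.89,-4.52,0,0,0],[0.89,-4.52,0,0,0],[0.89,-4.52,0,0,0],[0.89,-4.52,0,0,0],[0.89,-4.52,0,0,0],[0.89,-4.52,0,0,0],[0.89,-4.52,0,0,0],[0.89,-4.52,0,0,0],[0,0,0,0,0],[0,0,0,0,0]],
  ],
)

```text
t: 2.6
tcp_pos: [0.5317, -0.0076, 0.2308]
ee_rot: [0.993, -0.117, -0.001, 0.0]
force: [-0.3, -1.6, 0.1]
width: 0.0429
gripper_force: 0.0
```

Run:
```python
from h import *
import cv2
s=bot.state();c=calibration("wrist");np.savez("w1",R=c['R'],t=c['t'],camera_matrix=c['camera_matrix'])
cv2.imwrite("pics/w1.png",get_image("wrist"));r=np.load("case.npy")
R=Ro.from_quat(s['ee_rot']).as_matrix();print(s['t'],s['tcp_pos'],s['force'],s['width'],R[:,0].round(4),R[:,2].round(4),"yaw",np.arctan2(R[1,0],R[0,0]),r[2])
M=Ro.from_euler('z',r[2]).as_matrix()
for n,X in(("ridge top",(-.1236,.076,.15)),("lug top",(-.163,0,.126)),("handle f",(-.08,0,.161))):print(n,proj(c,M@X+[r[0],r[1],0]))
```

```text
2.6 [ 0.53174743 -0.00757195  0.2308127 ] [-0.27202574 -1.63853308  0.13823554] 0.042872640001029 [ 0.9728 -0.2315 -0.0011] [-1.2e-03 -4.0e-04 -1.0e+00] yaw -0.23359091912809118 -0.23188863385345396
ridge top [318.37068588 256.5973758 ]
lug top [433.44489882 299.43040239]
handle f [464.98283551 184.82449608]
```

View pics/w1.png

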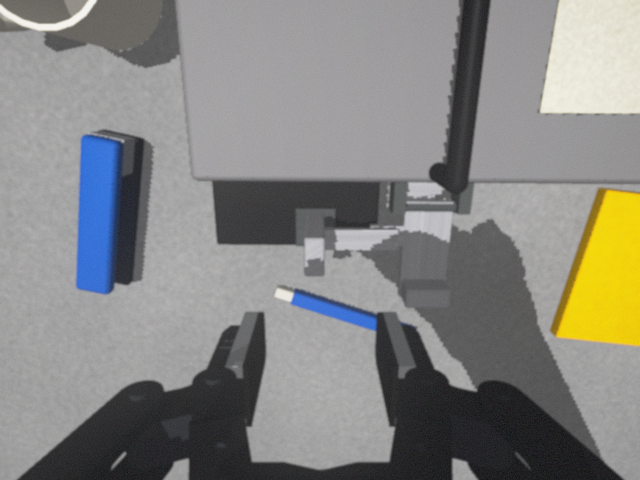

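Run:
```python
import cv2
a=cv2.imread("pics/w1.png")[170:320,280:480];cv2.imwrite("pics/w1c.png",cv2.convertScaleAbs(cv2.resize(a,None,fx=4,fy=4,interpolation=cv2.INTER_CUBIC),alpha=1.4,beta=10))
```

```text
(no output)
```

View pics/w1c.png

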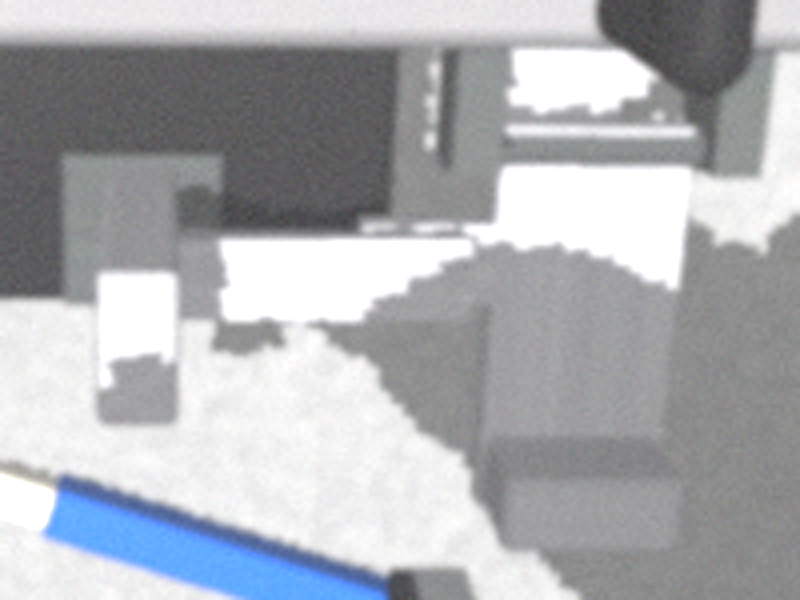

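The wrist crop shows the ridge top centred at (314,256.5) and the lug top at (428,298) in full-image pixels. Both sit about 2 mm to case +y of the estimate.

Run:
```python
from h import *
c=np.load("w1.npz");r=np.load("case.npy");s=bot.state()
M=Ro.from_euler('z',r[2]).as_matrix();R=Ro.from_quat(s['ee_rot']).as_matrix()
for n,u,v,z in(("ridge",314.2,256.5,.15),("lug",428,298.2,.126)):
    w=ray(c,u,v,z);print(n,w,M.T@(w-[r[0],r[1],0]),"tool shift cm",(R.T@(w-s['tcp_pos'])*100).round(2))
```

```text
ridge [ 0.53111539 -0.00255759  0.15      ] [-0.12353576  0.07840452  0.15      ] tool shift cm [-0.18 -0.56  8.08]
lug [ 0.47641853 -0.06641993  0.126     ] [-0.16209202  0.0036813   0.126     ] tool shift cm [-4.01  6.92 10.49]
```

carry_out(
  motion=[
    [[-0.15,-0.47,0,0,0],[0,0,1,0,0],[0,0,1.5,0,0],[0,0,1.5,0,0],[0,0,1.5,0,0],[0,0,1.5,0,0],[0,0,1.5,0,0],[0,0,1.2,0,0],[0,0,0.8,0,0],[0,0,0.15,0,-0.3],[0,0,0,0,-0.4],[0,0,0,0,-0.4]],
  ],
)

```text
t: 4.15
tcp_pos: [0.5323, -0.0022, 0.1253]
ee_rot: [0.993, -0.117, 0.001, 0.0]
force: [0.3, -0.1, -0.5]
width: 0.0255
gripper_force: 0.0
```

carry_out(
  motion=[
    [[0,0,0,0,-0.6],[0,0,0,0,-0.7],[0,0,0,0,-0.8],[0,0,0,0,-1],[0,0,0,0,-1],[0,0,0,0,-1]],
  ],
)

```text
t: 4.9
tcp_pos: [0.532, -0.0032, 0.1253]
ee_rot: [0.993, -0.117, 0.0, 0.001]
force: [-1.8, -3.9, 6.0]
width: 0.0113
gripper_force: 58.9
```

carry_out(
  motion=[
    [[0,-0.12,0,0,-1],[0,-0.12,0,0,-1],[0,-0.12,0,0,-1],[0,-0.12,0,0,-1]],
  ],
)

```text
t: 5.4
tcp_pos: [0.5328, 0.0003, 0.1253]
ee_rot: [0.993, -0.118, -0.0, 0.001]
force: [-2.1, -5.6, 6.5]
width: 0.0108
gripper_force: 59.0
```

carry_out(
  motion=[
    [[0,-0.12,0,0,-1],[0,-0.12,0,0,-1],[0,-0.12,0,0,-1],[0,-0.12,0,0,-1]],
  ],
)

```text
t: 5.9
tcp_pos: [0.534, 0.005, 0.1253]
ee_rot: [0.993, -0.118, -0.0, 0.001]
force: [-2.8, -5.9, 5.7]
width: 0.0108
gripper_force: 59.0
```

carry_out(
  motion=[
    [[0,-0.12,0,0,-1],[0,-0.12,0,0,-1]],
  ],
)

```text
t: 6.15
tcp_pos: [0.5346, 0.0074, 0.1253]
ee_rot: [0.993, -0.118, -0.0, 0.001]
force: [-3.0, -6.1, 6.7]
width: 0.0109
gripper_force: 59.0
```

carry_out(
  motion=[
    [[0,-0.12,0,0,-1]],
  ],
)

```text
t: 6.28
tcp_pos: [0.5349, 0.0085, 0.1253]
ee_rot: [0.993, -0.118, -0.0, 0.001]
force: [-2.5, -5.4, 6.4]
width: 0.0113
gripper_force: 59.0
```

carry_out(
  motion=[
    [[0,-0.12,0,0,-1]],
  ],
)

```text
t: 6.4
tcp_pos: [0.5351, 0.0097, 0.1253]
ee_rot: [0.993, -0.118, -0.0, 0.001]
force: [-2.5, -4.9, 6.3]
width: 0.0109
gripper_force: 59.0
```

carry_out(
  motion=[
    [[0,-0.12,0,0,-1]],
  ],
)

```text
t: 6.52
tcp_pos: [0.5354, 0.0109, 0.1253]
ee_rot: [0.993, -0.118, -0.0, 0.001]
force: [-2.8, -5.6, 7.3]
width: 0.0111
gripper_force: 59.0
```

carry_out(
  motion=[
    [[0,-0.12,0,0,-1]],
  ],
)

```text
t: 6.65
tcp_pos: [0.5357, 0.012, 0.1253]
ee_rot: [0.993, -0.118, 0.0, 0.001]
force: [-2.2, -5.1, 7.3]
width: 0.0111
gripper_force: 59.0
```

carry_out(
  motion=[
    [[0,-0.12,0,0,-1]],
  ],
)

```text
t: 6.78
tcp_pos: [0.536, 0.0132, 0.1253]
ee_rot: [0.993, -0.118, -0.0, 0.001]
force: [-2.7, -4.3, 6.8]
width: 0.0111
gripper_force: 59.0
```

carry_out(
  motion=[
    [[0,-0.12,0,0,-1]],
  ],
)

```text
t: 6.9
tcp_pos: [0.5363, 0.0144, 0.1253]
ee_rot: [0.993, -0.118, -0.0, 0.001]
force: [-1.6, -5.0, 6.3]
width: 0.0109
gripper_force: 59.0
```

carry_out(
  motion=[
    [[0,-0.12,0,0,-1]],
  ],
)

```text
t: 7.02
tcp_pos: [0.5364, 0.015, 0.1253]
ee_rot: [0.993, -0.118, -0.0, 0.002]
force: [-3.0, -8.6, 7.2]
width: 0.0107
gripper_force: 59.1
```

carry_out(
  motion=[
    [[0,0,0,0,-1]],
  ],
)

```text
t: 7.15
tcp_pos: [0.5364, 0.0149, 0.1253]
ee_rot: [0.993, -0.118, -0.0, 0.002]
force: [-1.8, -7.7, 7.5]
width: 0.0109
gripper_force: 59.2
```

carry_out(
  motion=[
    [[0,-0.05,0,0,-1]],
  ],
)

```text
t: 7.28
tcp_pos: [0.5365, 0.015, 0.1253]
ee_rot: [0.993, -0.118, -0.0, 0.002]
force: [-3.5, -9.0, 8.4]
width: 0.0108
gripper_force: 59.2
```

carry_out(
  motion=[
    [[0,0.12,0,0,-1],[0,0,0,0,-0.5],[0,0,0,0,0],[0,0,0,0,0],[0,0,0,0,0],[0,0,-1,0,0],[0,0,-2.5,0,0],[0,0,-2.5,0,0],[0,0,0,0,0.3],[-0.6,1.5,0,0,0.3],[-1.1,2.6,0,0,0.3],[-1.1,2.6,0,0,0.3],[-1.1,2.6,0,0,0.3],[0,0,0,0,0.3],[0,0,0,0,0.3]],
  ],
)

```text
t: 9.15
tcp_pos: [0.4764, -0.0647, 0.1844]
ee_rot: [0.993, -0.117, -0.0, -0.0]
force: [0.7, -0.2, 0.4]
width: 0.0558
gripper_force: 0.0
```

Run:
```python
from h import *
import cv2
s=bot.state();c=calibration("wrist");a=get_image("wrist");np.savez("w2",R=c['R'],t=c['t'],camera_matrix=c['camera_matrix'])
cv2.imwrite("pics/w2.png",a);r=np.load("case.npy");R=Ro.from_quat(s['ee_rot']).as_matrix();print(s['t'],s['tcp_pos'],s['force'],(R.T@(np.array([.477,-.0672,.096])-s['tcp_pos'])*100).round(2),proj(c,np.array([.477,-.0672,.126])))
```

```text
9.15 [ 0.47641944 -0.06466331  0.1843525 ] [ 0.74774039 -0.21608266  0.42638715] [0.12 0.23 8.84] [327.20589814 266.39037824]
```

View pics/w2.png

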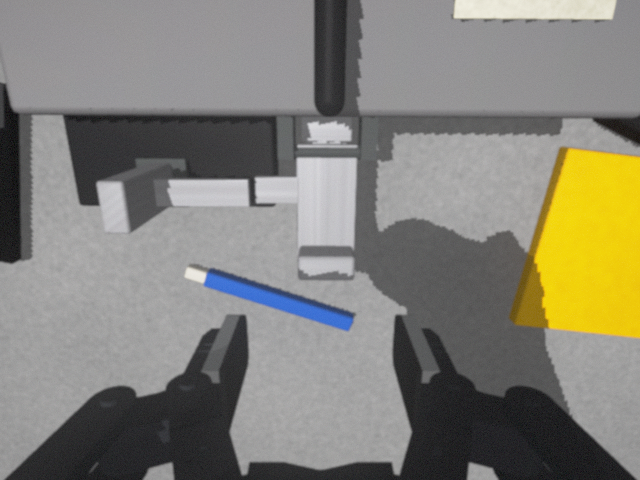

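The tongue's end (250,192) is now clear of the ear (255,190), and the lug top is at (326,267), as predicted.

carry_out(
  motion=[
    [[0.1,0.2,0,0,0.3],[0,0,1,0,0.3],[0,0,1.5,0,0.3],[0,0,1.5,0,0.3],[0,0,1.5,0,0.3],[0,0,1.5,0,0.3],[0,0,1,0,0.3],[0,0,0.7,0,0.3],[0,0,0,0,0],[0,0,0,0,-0.2],[0,0,0,0,-0.3],[0,0,0,0,-0.4],[0,0,0,0,-0.6],[0,0,0,0,-0.6]],
  ],
)

```text
t: 10.95
tcp_pos: [0.4774, -0.0677, 0.0984]
ee_rot: [0.993, -0.117, 0.0, 0.001]
force: [-2.5, -3.0, 5.4]
width: 0.03
gripper_force: 58.9
```

carry_out(
  motion=[
    [[0.07,0,-0.28,0,-0.6],[0.08,0,-0.28,0,-0.6],[0,0,0,0,-0.6]],
  ],
)

```text
t: 11.32
tcp_pos: [0.4776, -0.0677, 0.103]
ee_rot: [0.993, -0.117, -0.001, 0.0]
force: [-3.1, -5.1, -3.3]
width: 0.0294
gripper_force: 59.8
```

carry_out(
  motion=[
    [[0.1,0,-0.28,0,-0.6],[0.1,0,-0.28,0,-0.6],[0,0,0,0,-0.6]],
  ],
)

```text
t: 11.7
tcp_pos: [0.478, -0.0677, 0.1077]
ee_rot: [0.993, -0.117, -0.003, 0.0]
force: [-3.3, -3.6, -7.3]
width: 0.03
gripper_force: 60.4
```

Run:
```python
from h import *
import cv2
a=get_image("wrist");b=get_image("side")
x=cv2.resize(a[80:280,60:380],None,fx=2.5,fy=2.5,interpolation=cv2.INTER_CUBIC);c=cv2.resize(b[160:280,300:420],(200,200));x=cv2.convertScaleAbs(x,alpha=1.5,beta=15);cv2.imwrite("pics/w3.png",x)
```

```text
(no output)
```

View pics/w3.png

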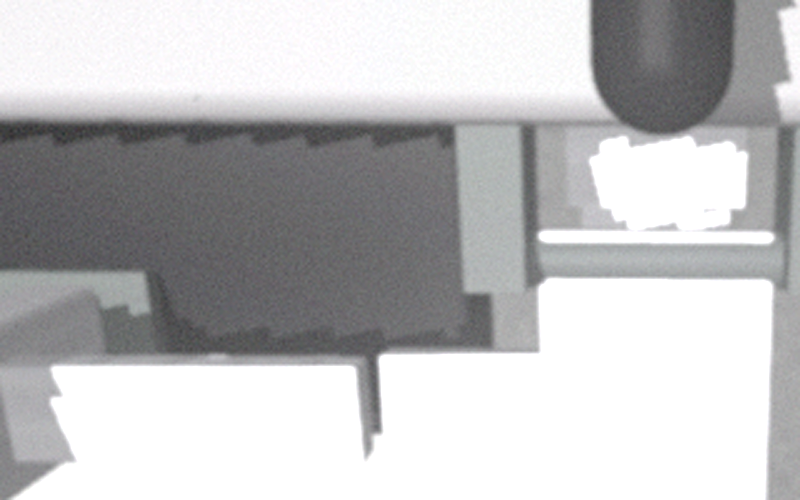

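The gap between the tongue (edge at 365) and the ear (edge at 380) is visible, so the ear is free. The lifting force is grip twist friction, so I'll continue along the arc.

carry_out(
  motion=[
    [[0.13,0,-0.27,0,-0.6],[0.13,0,-0.26,0,-0.6],[0.15,0,-0.25,0,-0.6],[0.16,0,-0.25,0,-0.6],[0,0,0,0,-0.6]],
  ],
)

```text
t: 12.42
tcp_pos: [0.4835, -0.0693, 0.1181]
ee_rot: [0.993, -0.118, -0.003, 0.0]
force: [-6.1, -4.6, -7.7]
width: 0.0295
gripper_force: 62.7
```

carry_out(
  motion=[
    [[0.18,0,-0.24,0,-0.6],[0.18,0,-0.23,0,-0.6],[0.2,0,-0.22,0,-0.6],[0.21,0,-0.21,0,-0.6],[0.22,0,-0.2,0,-0.6],[0.23,0,-0.19,0,-0.6],[0.24,0,-0.18,0,-0.6],[0,0,0,0,-0.6]],
  ],
)

```text
t: 13.42
tcp_pos: [0.4914, -0.0711, 0.131]
ee_rot: [0.993, -0.117, -0.009, 0.001]
force: [-18.2, -0.9, -1.6]
width: 0.0294
gripper_force: 59.6
```

carry_out(
  motion=[
    [[-0.3,0,0,0,-0.6],[-0.3,0,-0.2,0,-0.6],[0,0,0,0,-0.6]],
  ],
)

```text
t: 13.8
tcp_pos: [0.4915, -0.0711, 0.135]
ee_rot: [0.993, -0.117, -0.003, 0.001]
force: [-7.6, -4.8, -4.6]
width: 0.0293
gripper_force: 59.9
```

carry_out(
  motion=[
    [[0,0,0,0,-0.2],[0,0,0,0,0.2],[0,0,0,0,0.2],[0,0,0,0,0.2],[0,0,-1,0,0.2],[0,0,-2.5,0,0.2],[0,0,-2.5,0,0.2],[0,0,-2.5,0,0.2],[0,0,-1,0,0.2],[0.5,0,0,0,0],[1.5,0,0,0,0],[1.5,0,0,0,0],[1,0,0,0,0],[0,0,0,0,0],[0,0,0,0,0]],
  ],
)

```text
t: 15.68
tcp_pos: [0.5382, -0.0809, 0.2307]
ee_rot: [0.993, -0.117, -0.0, -0.0]
force: [0.4, -0.3, 0.4]
width: 0.0426
gripper_force: 0.0
```

Run:
```python
from h import *
import cv2
s=bot.state();c=calibration("wrist");a=get_image("wrist");np.savez("w4",R=c['R'],t=c['t'],camera_matrix=c['camera_matrix'],p=s['tcp_pos'],q=s['ee_rot'])
cv2.imwrite("pics/w4.png",a);R=Ro.from_quat(s['ee_rot']).as_matrix();print(s['t'],s['tcp_pos'],s['force'],(R.T@(np.array([.6047,-.0979,.136])-s['tcp_pos'])*100).round(2),proj(c,np.array([.6047,-.0979,.161])))
```

```text
15.675 [ 0.53822616 -0.08089962  0.23066209] [ 0.40377316 -0.3246137   0.36093753] [6.87 0.12 9.46] [325.15904924 131.39509656]
```

View pics/w4.png

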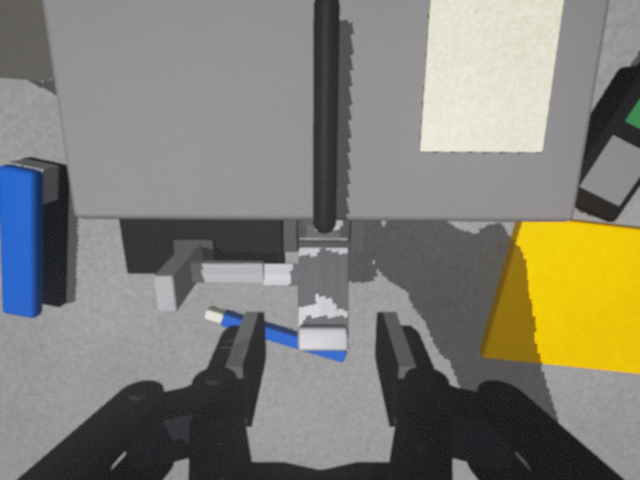

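The handle runs down the column at u≈326, as predicted, and the lug face is at (323,339). I'll check the lever angle against the model.

Run:
```python
from h import *
c=np.load("w4.npz");M=Ro.from_euler('z',-.232).as_matrix();o=np.array([.6339,-.1048,0])
for th in(0,.15,.3,.45,.6,.75):
    f=lambda x,z,y=0:proj(c,M@np.array([-.105+x*np.cos(th)+z*np.sin(th),y,.105-x*np.sin(th)+z*np.cos(th)])+o).round(0)
    print(th,f(-.065,.021),f(-.051,.021),f(-.051,.003),"width",(f(-.065,.021,-.015)-f(-.065,.021,.015))[0])
```

```text
0 [324. 339.] [324. 321.] [324. 309.] width 44.0
0.15 [324. 342.] [324. 322.] [324. 313.] width 45.0
0.3 [324. 342.] [324. 321.] [324. 315.] width 47.0
0.45 [325. 340.] [324. 317.] [324. 316.] width 49.0
0.6 [325. 335.] [325. 312.] [324. 315.] width 51.0
0.75 [325. 328.] [325. 304.] [324. 312.] width 52.0
```

Run:
```python
from h import *
import cv2
a=cv2.imread("pics/w4.png")[210:360,250:380];b=get_image("side");c=calibration("side")
f=lambda i,k:cv2.convertScaleAbs(cv2.resize(i,None,fx=k,fy=k,interpolation=cv2.INTER_CUBIC),alpha=1.4,beta=10)
x=np.zeros((600,800,3),np.uint8);y=f(a,3);x[:y.shape[0],:y.shape[1]]=y;y=f(b[180:260,320:400],5);x[:400,400:800]=y;cv2.imwrite("pics/c5.png",x)
M=Ro.from_euler('z',-.232).as_matrix();o=np.array([.6339,-.1048,0])
for th in(0,.15,.3,.45,.6,.75):
    f=lambda x,z,y:((proj(c,M@np.array([-.105+x*np.cos(th)+z*np.sin(th),y,.105-x*np.sin(th)+z*np.cos(th)])+o)-[320,180])*5+[400,0]).round(0)
    print(th,f(-.065,.021,.015),f(-.065,.021,-.015),f(-.051,.021,-.015),f(-.051,.021,.015))
```

```text
0 [638. 189.] [671. 150.] [644. 138.] [611. 176.]
0.15 [633. 170.] [666. 131.] [638. 123.] [605. 161.]
0.3 [624. 151.] [657. 112.] [630. 108.] [597. 146.]
0.45 [613. 131.] [646.  93.] [620.  93.] [587. 131.]
0.6 [599. 113.] [633.  75.] [608.  79.] [575. 116.]
0.75 [583.  96.] [617.  58.] [595.  66.] [561. 103.]
```

View pics/c5.png

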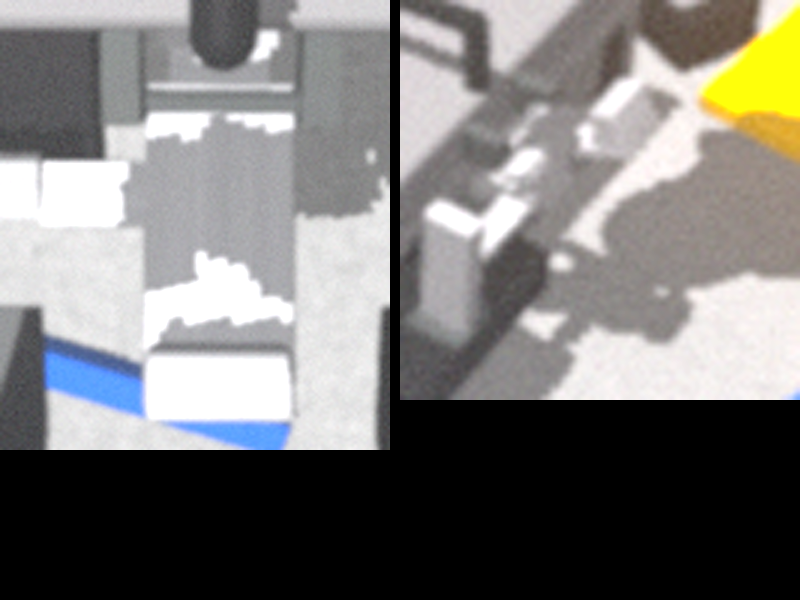

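Run:
```python
from h import *
from scipy.optimize import least_squares
c=np.load("w4.npz");cs=calibration("side");M=Ro.from_euler('z',-.232).as_matrix();o=np.array([.6339,-.1048,0])
def P(cam,ph,th,x,z,y,ox=0):
    a=np.array([-.19,.015])+[x*np.cos(th)+z*np.sin(th),-x*np.sin(th)+z*np.cos(th)]
    b=np.array([a[0]*np.cos(ph)+a[1]*np.sin(ph),-a[0]*np.sin(ph)+a[1]*np.cos(ph)])
    return proj(cam,M@np.array([.085+b[0]+ox,y,.09+b[1]])+o)
S=lambda u,v:np.array([320+(u-400)/5,180+v/5])
def f(q):
    ph,th,ox=q
    r=[P(c,ph,th,-.065,.021,0,ox)[1]-350,P(c,ph,th,-.051,.021,0,ox)[1]-327.5,P(c,ph,th,-.051,.003,0,ox)[1]-317,(P(c,ph,th,-.065,.021,-.015)-P(c,ph,th,-.065,.021,.015))[0]-48.7,(P(c,ph,0,-.02,0,-.016)-P(c,ph,0,-.02,0,.016))[0]*0]
    r+=list((P(cs,ph,th,-.065,.021,.015,ox)-S(615,122)))+list((P(cs,ph,th,-.065,.021,-.015,ox)-S(645,85)))+list((P(cs,ph,th,-.051,.021,.015,ox)-S(595,110)))+list((P(cs,ph,th,-.051,.021,-.015,ox)-S(625,80)))
    return np.array(r)
for ox0 in(0,1):
    g=(lambda q:f([q[0],q[1],0])) if ox0==0 else (lambda q:np.r_[f(q),q[2]*1000/2])
    s=least_squares(g,[.05,.3,0]);print(s.x,s.cost,s.fun.round(1))
print("lid front edge pred v at phi 0,.05,.1,.15 (obs 217):",[proj(c,M@np.array([.085-.17*np.cos(p)+.03*np.sin(p),0,.09+.17*np.sin(p)+.03*np.cos(p)])+o).round(1)for p in(0,.05,.1,.15)])
print("lid width pred (front corners):",[[proj(c,M@np.array([.085-.17*np.cos(p)+.03*np.sin(p),y,.09+.17*np.sin(p)+.03*np.cos(p)])+o).round(1)[0] for y in(.15,-.15)]for p in(0,.05,.1,.15)],"obs 76..577?")
```

```text
[0.05188158 0.32115477 0.        ] 16.97066552014376 [-0.8 -1.7  4.5  1.1  0.   0.8  0.3  1.5  0.1 -0.6  2.2  0.1  0.6]
[0.10581549 0.09593127 0.00496169] 6.675793846403592 [-0.3 -0.3  1.   0.9  0.   0.8  0.2  1.5 -0.1 -0.8  1.1 -0.  -0.5  2.5]
lid front edge pred v at phi 0,.05,.1,.15 (obs 217): [array([324.3, 217.2]), array([324.4, 218.1]), array([324.5, 218.3]), array([324.7, 217.8])]
lid width pred (front corners): [[np.float64(87.3), np.float64(561.5)], [np.float64(79.4), np.float64(569.7)], [np.float64(71.0), np.float64(578.4)], [np.float64(61.8), np.float64(587.9)]] obs 76..577?
```

Run:
```python
import cv2,numpy as np
g=cv2.GaussianBlur(cv2.imread("pics/w4.png",0),(3,3),0).astype(int)
for r in(195,205,212):print(r,list(g[r,60:100:2]),list(g[r,555:600:2]))
```

```text
195 [np.int64(32), np.int64(30), np.int64(29), np.int64(30), np.int64(50), np.int64(90), np.int64(127), np.int64(145), np.int64(149), np.int64(149), np.int64(148), np.int64(150), np.int64(150), np.int64(150), np.int64(149), np.int64(151), np.int64(149), np.int64(149), np.int64(151), np.int64(151)] [np.int64(143), np.int64(144), np.int64(143), np.int64(141), np.int64(141), np.int64(142), np.int64(141), np.int64(140), np.int64(141), np.int64(136), np.int64(115), np.int64(70), np.int64(48), np.int64(46), np.int64(44), np.int64(48), np.int64(46), np.int64(46), np.int64(47), np.int64(56), np.int64(77), np.int64(103), np.int64(126)]
205 [np.int64(31), np.int64(32), np.int64(31), np.int64(33), np.int64(55), np.int64(83), np.int64(103), np.int64(133), np.int64(147), np.int64(150), np.int64(149), np.int64(150), np.int64(149), np.int64(150), np.int64(149), np.int64(149), np.int64(150), np.int64(149), np.int64(149), np.int64(150)] [np.int64(144), np.int64(143), np.int64(142), np.int64(143), np.int64(143), np.int64(142), np.int64(141), np.int64(141), np.int64(138), np.int64(119), np.int64(72), np.int64(44), np.int64(44), np.int64(45), np.int64(45), np.int64(48), np.int64(46), np.int64(43), np.int64(47), np.int64(45), np.int64(45), np.int64(44), np.int64(44)]
212 [np.int64(32), np.int64(33), np.int64(32), np.int64(33), np.int64(58), np.int64(82), np.int64(90), np.int64(117), np.int64(140), np.int64(148), np.int64(149), np.int64(148), np.int64(149), np.int64(148), np.int64(149), np.int64(148), np.int64(149), np.int64(148), np.int64(150), np.int64(150)] [np.int64(143), np.int64(144), np.int64(142), np.int64(142), np.int64(142), np.int64(142), np.int64(142), np.int64(140), np.int64(131), np.int64(132), np.int64(151), np.int64(152), np.int64(135), np.int64(112), np.int64(102), np.int64(84), np.int64(55), np.int64(39), np.int64(39), np.int64(42), np.int64(41), np.int64(43), np.int64(43)]
```

The lid front spans 501 px, against 474 px when shut. It has already come up about 0.085 rad, so the hook is free. Next I take the handle.

carry_out(
  motion=[
    [[1.5,0.1,0,0,0],[2,0,0,0,0],[2,0,0,0,0],[1.9,0,0,0,0],[0,0,1,0,0],[0,0,1.5,0,0],[0,0,1.5,0,0],[0,0,1.5,0,0],[0,0,1.5,0,0],[0,0,1,0,0],[0,0,0.5,0,0],[0,0,0,0,-0.4],[0,0,0,0,-0.6],[0,0,0,0,-0.9],[0,0,0,0,-0.9],[0,0,0,0,-0.9]],
  ],
)

```text
t: 17.77
tcp_pos: [0.6102, -0.1004, 0.1463]
ee_rot: [0.993, -0.117, 0.0, 0.001]
force: [-2.0, -2.8, 1.4]
width: 0.0096
gripper_force: 58.4
```

carry_out(
  motion=[
    [[0.23,0,-0.3,0,-0.9],[0.23,0,-0.3,0,-0.9],[0.23,0,-0.3,0,-0.9],[0.24,0,-0.3,0,-0.9],[0,0,0,0,-0.9]],
  ],
)

```text
t: 18.4
tcp_pos: [0.6169, -0.1021, 0.156]
ee_rot: [0.993, -0.117, -0.003, 0.0]
force: [-4.2, -4.7, -9.5]
width: 0.0093
gripper_force: 58.6
```

Forces are as expected (about 8–10 N), and the lid is following.

carry_out(
  motion=[
    [[0.3,0,-0.32,0,-0.9],[0.3,0,-0.32,0,-0.9],[0.31,0,-0.31,0,-0.9],[0.33,0,-0.29,0,-0.9],[0.34,0,-0.28,0,-0.9],[0.34,0,-0.28,0,-0.9],[0.36,0,-0.26,0,-0.9],[0.36,0,-0.25,0,-0.9],[0.36,0,-0.25,0,-0.9],[0,0,0,0,-0.9]],
  ],
)

```text
t: 19.65
tcp_pos: [0.6466, -0.1093, 0.1814]
ee_rot: [0.993, -0.117, -0.003, 0.0]
force: [-2.0, -5.0, -14.2]
width: 0.0096
gripper_force: 59.0
```

carry_out(
  motion=[
    [[0.38,0,-0.22,0,-0.9],[0.39,0,-0.21,0,-0.9],[0.39,0,-0.21,0,-0.9],[0.4,0,-0.18,0,-0.9],[0.4,0,-0.17,0,-0.9],[0.41,0,-0.17,0,-0.9],[0.42,0,-0.14,0,-0.9],[0.42,0,-0.13,0,-0.9],[0.42,0,-0.13,0,-0.9],[0.4,0,-0.1,0,-0.9],[0.4,0,-0.1,0,-0.9],[0,0,0,0,-0.9]],
  ],
)

```text
t: 21.15
tcp_pos: [0.6888, -0.1197, 0.1988]
ee_rot: [0.993, -0.117, -0.004, 0.001]
force: [-6.8, -5.3, -11.7]
width: 0.0092
gripper_force: 59.0
```

carry_out(
  motion=[
    [[0,0,0.1,0,-0.9],[0,0,0,0,-0.4],[0,0,0,0,0],[0,0,0,0,0],[0,0,0,0,0],[0,0,-1,0,0],[0,0,-2,0,0],[0,0,-2.5,0,0],[0,0,-2.5,0,0],[0,0,-2.5,0,0],[0,0,-2,0,0],[0,0,0,0,0],[0,0,0,0,0]],
  ],
)

```text
t: 22.78
tcp_pos: [0.6912, -0.1187, 0.3245]
ee_rot: [0.993, -0.117, -0.001, 0.0]
force: [-0.5, 0.6, -1.3]
width: 0.0429
gripper_force: 0.0
```

Run:
```python
from h import *
import cv2
s=bot.state();print(s['t'],s['tcp_pos'],s['force'],s['width']);cv2.imwrite("pics/side6.png",get_image("side"))
```

```text
22.775 [ 0.69121474 -0.11871689  0.32449068] [-0.50883291  0.59777672 -1.31860211] 0.04293771967966182
```

View pics/side6.png

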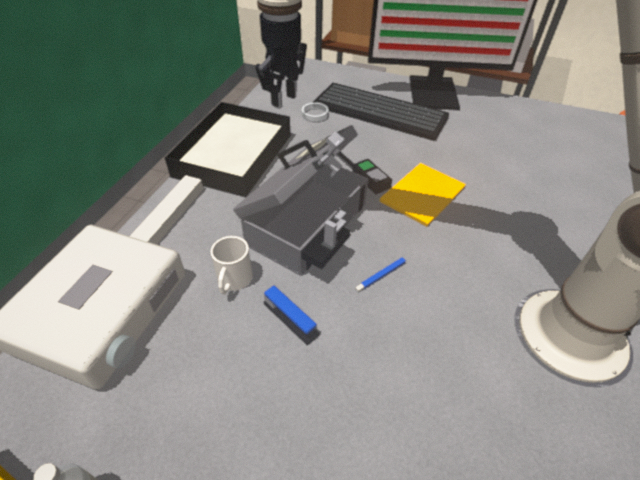

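The lid stands open, with its front edge from (240,212) to (355,132). The gripper at (283,80) is clear of it, and the bystanders have not moved.

```bash
python3 -c "
from workcell import workorder
print(workorder.sign_off())"
```

```text
the job is handed in; nothing more can be done
None
```

I handed the job in at about 23 s: the tab is slid to its stop, the latch is released, and the lid stands open at about 45° (estimated from the arm's motion) with the gripper clear; the lid had already come up about 5° with the lever before I took the handle, and the bystanders look unmoved in the last picture.

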